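Take the damp fish from under the drying rack's tier

TASK

The clay fish that lies on the base of the drying rack, under the wire tier, is still damp and belongs in the middle of the round plaster bat. First set the other fish and the L-shaped test tile, which stays upright, from the tier aside on the ware board, then lift the empty tier off by its wooden grip and set it on the ware board too, and lay the damp fish flat on the bat. Then put the tier back on its four posts, and the fish and the standing tile back on it, each exactly on the spot where it was.

Things in the scene. Friction and masses are not known exactly. Their poses are not given: they have to be found in the camera images.
- rack: Fixed drying rack: beech base 140 (x) by 228 (y) mm, upper face 12 mm above the bench; posts at x = +-43, y = +-83 mm, each ending in a steel washer 32 mm across, 46 mm above the bench, on which the tier rests, with a locating pin 8 mm thick, 10 mm high in its middle. Origin: centre of the underside, on the bench; z up.
- tier_grip (a point): Centre of the brown wooden grip, 56 (x) by 14 (y) by 22 mm high, in the middle of the loose wire tier (0.28 kg; frame 113 (x) by 193 (y) mm, its corners go round the pins with 4.5 mm play); grip it across y. The wires that ware lies on are 11 mm below this point; the washers 16 mm below when seated. On a flat surface the tier stands on two lower wires, this point 19 mm above it. z up.
- fish_top_c (a point): The dry clay fish on the wire tier, to one side of the grip: a rough, nearly round grey-brown clay piece 51 by 48 mm, 16 mm thick, 26 g. This point is its centre, 8 mm above its underside; z up. Its top is domed and its sides slope in upward, so grip it low, with the finger ends close to what it lies on; any direction across will do.
- tile_c (a point): L-shaped clay test tile (70 g) standing on the wire tier on the other side of the grip: foot 42 (x) by 44 (y) by 9 mm, upright plate 9 (x) by 44 (y) mm along one edge, 55 mm high. This point is the middle of the upright plate, 27.5 mm above the underside; the foot reaches from x = -4.5 to +37.5 mm of it. Grip the plate's upper part across x. z up.
- fish_low_c (a point): The damp clay fish, 48 by 45 mm and 16 mm thick, 26 g, of the same kind as the other; it lies on the rack's base under the middle of the wire tier and shows between the wires. This point is its centre, 8 mm above its underside; z up. Its top is domed and its sides slope in upward, so grip it low, with the finger ends close to what it lies on; any direction across will do.
- ware_board: Fixed plywood ware board, 130 (x) by 280 (y) mm, upper face 12 mm above the bench, empty at the start; it has room for the tier toward one end and both pieces at the other end, one nearer, one farther. Origin: centre of the underside, on the bench; z up.
- bat: Fixed round plaster bat, white, 110 mm across, its flat upper face 18 mm above the bench. Origin: centre of the underside, on the bench; z up.

How it is judged:
By the outcome, as a careful person would: the job done as asked, in the order asked, and still so for the second after the job is handed in, with the robot touching nothing.
It also fails if it takes over 149 s, if anything falls off the work surface, if the arm or the gripper's body presses on something with over 40 N, if the wrist force passes 120 N, or if a joint passes its speed limit or range.

ROBOT

A 6-joint arm with a two-finger parallel gripper is mounted at the origin on a cart in front of the work surface, level with it; the furniture and walls round the work are solid. World frame = base frame: x ahead of the robot, y to its left, z up, the work surface at z = 0. Lengths are in m, angles in rad, forces in N, time in s.
With the tool pointing down it reaches from about 0.35 to 0.975 m from the base axis. Payload 4.9 kg.
Tool frame: the origin (TCP) lies midway between the tips of the shut fingers; the grasp point (between the pads) lies behind it (manip.tcp_to_grasp is the z of the grasp point in the tool frame, in m); z points along the fingers, y is the direction in which the jaws open and shut (so a half turn about z gives the same grasp; the last joint's range is limited). The gripper opens to 85 mm and grips with 20 to 120 N. Pads are 22 mm wide; open, the fingers measure 114 mm over their backs; the gripper's body (76 mm by 85 mm) begins 54 mm behind the grasp point. The pads swing forward as they close: fully open they stand 13 mm farther back than shut.
Start: joints at [-1.445, 0.053, 1.613, -0, 1.476, -0.119], TCP at [0.151, -0.606, 0.231] pointing down, gripper open.
Joint ranges: [-3.01, 3.01], [-1.01, 2.22], [0.06, 2.58], [-1.02, 4.17], [0.09, 2.62], [-3.14, 3.14]. Speed limits (rad/s): [2.57, 2.57, 3.14, 3.14, 3.14, 3.14].

INTERFACE

Orientations are given as a unit quaternion [w, x, y, z].
In Python, from plant import status, vision, order, regions_of, manip gives the robot as it stands. The module is installed in compiled form; this text tells all that it offers.
- The arm moves only by the shell command python3 -m crank 'ROWS'. ROWS is JSON, one flat list of numbers, 5 for each row, row after row: the shift along the tool's x, y, z in mm, then the turn about the tool's z in degrees, then the opening in per cent of the stroke, from 0 (shut) to 100 (fully open). In form: [tx, ty, tz, yaw, fingers, tx, ty, tz, yaw, fingers, ...]. A call has exactly 10 rows; each row is the pose to reach, as a shift and turn from the pose commanded when the call began, along the tool's axes at that moment; what a row does not reach only later rows make up. A row lasts 1/10 s, in which the tool goes at most 50 mm and 8.59 degrees, less where a joint would pass 70% of its speed; a pose out of reach is approached as far as the arm can. A call with a gripper value outside its range is refused whole. The fingers move at their own pace and stop on an object; the grip force is fixed at half the most. Time passes only in rows, so rows that repeat a pose let the fingers close, or fill a call up. It gives the time, the measured TCP pose, the force and the opening at its end, in the units of the state.
- status.state(): the state, without advancing time (a new reading comes with each control period).
- vision.grab_frame(name): name is "scene" or "top" or "wrist"; returns (picture, depth): 420x560x3 uint8, red, green, blue; 420x560 float32, m along the optical axis (not along the pixel's ray), 0 where there is no reading.
- vision.get_calibration(name): a dict with "camera_matrix" (3x3 intrinsics, pixels), "k1" (the pictures are not rectified: a ray, as slopes to the right and down, at radius r is drawn at 1 + k1 r^2 times it, then the intrinsics apply), "R" (3x3) and "t" (3): a world point X has camera coordinates R X + t. Camera axes: x right, y down, z forward; pixel columns grow to the right and rows downward; lengths in m; the calibration is good to about 2 mm. A picture is of the moment at which its call begins: read the wrist's pose just before it. get_calibration takes no time and is no camera call; for the wrist camera it gives the pose at the moment of the call.
- order.job_done(): hands the job in, once; it reports no verdict.
Trained networks look in the newest picture that a camera, given by its name, has taken for a name from the list of things; names that differ only in an ending like _2 or _b are one class to them, and where a whole thing is asked for, a point or a joint stands for the part that bears it (a point fixed in the world has none). Each returns a list of dicts, best first, with "confidence" (0 to 1); they miss things now and then, are a little off and sometimes report something else, mostly with a low value. They report only what shows in the picture. A call takes as long as a camera call.
- regions_of(camera, name): "region" (420x560 bool, what is visible of it) and "extent" ([centre column, centre row, width, height] in pixels, round what is visible of it).
The state is a dict: "time": time; "joint_pos": joint angles; "joint_vel": joint speeds; "joint_efforts": joint torques, N m; "tool_pos": TCP position; "tool_rot": TCP orientation; "contact_force": force on the tool from outside, world axes, zero at the start; "ft_torque": the same for the moment, N m; "gripper_width": opening from 0.0 (shut) to 1.0 (fully open).
Only numpy, scipy, OpenCV 4.12 (cv2) and the standard library are available. Lean on these libraries where they do the work, as an engineer would, in place of code of your own. Each camera call takes 0.05 s, during which the arm holds its last target. There are 200 camera calls.

## Working session

There is one attempt and no reset: what is moved stays moved. The work goes in short steps, Python scripts to look and compute and a shell command to move; the robot and the scene stay as the last step left them, time stands still between calls to the robot, and variables do not carry over. Pictures are saved under pics/ and viewed, on a budget of 14 in all, crops included, one or two more only if the job needs it, and the job is handed in when it is done.

```bash
mkdir -p pics; cat > h.py <<'E'
import numpy as np, cv2
from plant import status, vision, order, regions_of, manip
def grab(n,fn=None):
    c=vision.get_calibration(n); p,d=vision.grab_frame(n)
    if fn: cv2.imwrite('pics/'+fn,p[:,:,::-1])
    return c,p,d
def rays(c,uv):
    K=np.array(c['camera_matrix'],float); k=c['k1']
    return cv2.undistortPoints(np.array(uv,float).reshape(-1,1,2),K,np.array([k,0,0,0.])).reshape(-1,2)
def pts(c,d,mask):
    v,u=np.nonzero(mask&(d>0)); r=rays(c,np.c_[u,v]); z=d[v,u][:,None]
    return (np.c_[r*z,z]-np.array(c['t']))@np.array(c['R'])
def onz(c,uv,z):
    R=np.array(c['R']);o=-R.T@np.array(c['t']); r=rays(c,uv); D=np.c_[r,np.ones(len(r))]@R
    return o+D*((z-o[2])/D[:,2])[:,None]
def proj(c,X):
    X=np.array(X,float).reshape(-1,3)
    return cv2.projectPoints(X,cv2.Rodrigues(np.array(c['R'],float))[0],np.array(c['t'],float),np.array(c['camera_matrix'],float),np.array([c['k1'],0,0,0.]))[0].reshape(-1,2)
E
python3 - <<'E'
from h import *
s=status.state(); print(s['tool_pos'],s['tool_rot'],s['gripper_width'],manip.tcp_to_grasp)
a=[]
for n in ['top','scene']:
    c,p,d=grab(n); a.append(p); print(n,-np.array(c['R']).T@c['t'])
    for t in ['rack','tier_grip','fish_top_c','tile_c','fish_low_c','ware_board','bat']:
        for r in regions_of(n,t)[:2]:
            P=pts(c,d,r['region']); 
            print(t,round(r['confidence'],2),np.round(r['extent']),len(P), np.round(np.median(P,0),3),np.round(np.percentile(P,[2,98],axis=0),3).tolist() if len(P) else '')
    cv2.imwrite(f'pics/{n}0.png',p[:,:,::-1])
E
```

```text
[ 0.1513938  -0.60575367  0.23004848] [-1.03045825e-03  9.92518113e-01  1.22093131e-01  8.93552746e-06] 1.0020981913051286 -0.0187
top [ 0.44692589 -0.10744746  1.28550444]
rack 0.81 [360. 206.  94.  62.] 3195 [ 0.488 -0.319  0.012] [[0.416, -0.443, 0.006], [0.56, -0.22, 0.053]]
tier_grip 0.95 [363. 206.  83.  51.] 1363 [ 0.485 -0.33   0.05 ] [[0.427, -0.433, 0.009], [0.548, -0.236, 0.075]]
fish_top_c 0.76 [385. 203.  18.  20.] 267 [ 0.489 -0.383  0.061] [[0.47, -0.408, 0.054], [0.508, -0.363, 0.068]]
fish_top_c 0.48 [186. 216. 114.  55.] 5880 [0.456 0.099 0.012] [[0.394, -0.035, 0.006], [0.519, 0.235, 0.017]]
tile_c 0.88 [341. 206.  23.  26.] 332 [ 0.484 -0.276  0.061] [[0.46, -0.3, 0.053], [0.508, -0.251, 0.108]]
fish_low_c 0.43 [360. 204.  21.  15.] 100 [ 0.491 -0.32   0.021] [[0.474, -0.353, 0.014], [0.504, -0.311, 0.027]]
ware_board 0.96 [187. 216. 109.  54.] 5793 [0.456 0.1   0.012] [[0.394, -0.034, 0.007], [0.518, 0.235, 0.017]]
bat 0.67 [272. 213.  46.  45.] 1583 [ 0.466 -0.119  0.018] [[0.416, -0.168, 0.011], [0.514, -0.07, 0.023]]
scene [ 0.17177169 -0.58263901  0.74815545]
[... 185 characters left out ...]
, 0.009], [0.514, -0.071, 0.021]]
tier_grip 0.7 [331. 299. 121.  94.] 1112 [ 0.493 -0.336  0.051] [[0.427, -0.428, 0.004], [0.556, -0.245, 0.074]]
fish_top_c 0.76 [350. 316.  22.  28.] 502 [ 0.484 -0.387  0.062] [[0.467, -0.412, 0.055], [0.508, -0.367, 0.067]]
tile_c 0.56 [311. 267.  26.  40.] 622 [ 0.48  -0.276  0.061] [[0.458, -0.302, 0.055], [0.507, -0.259, 0.107]]
fish_low_c 0.52 [332. 302.  22.  17.] 174 [ 0.492 -0.34   0.025] [[0.473, -0.351, 0.016], [0.51, -0.331, 0.029]]
ware_board 0.63 [201. 188. 101.  94.] 4632 [0.453 0.08  0.012] [[0.391, -0.039, 0.008], [0.52, 0.23, 0.015]]
bat 0.64 [253. 239.  52.  42.] 1773 [ 0.461 -0.125  0.018] [[0.414, -0.172, 0.008], [0.513, -0.072, 0.021]]
```

View pics/top0.png

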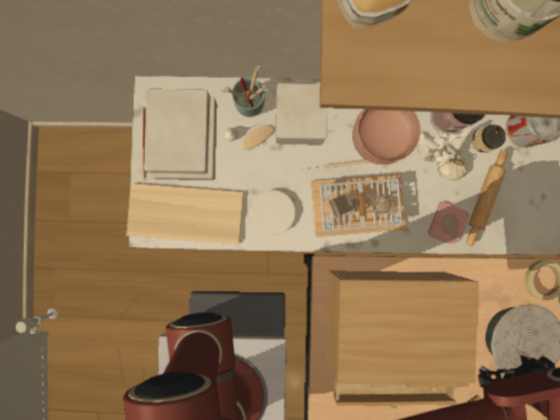

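View pics/scene0.png

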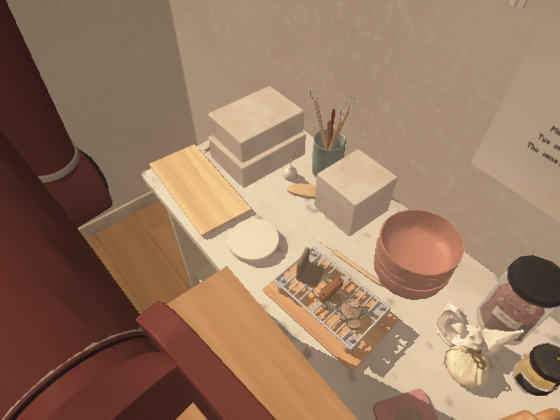

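```bash
python3 - <<'E'
from h import *
c,p,d=grab('top')
P=pts(c,d,np.ones_like(d,bool))
H={}
for X in np.arange(0.1,0.85,0.05):
    row=[]
    for Y in np.arange(0.25,-0.75,-0.05):
        m=(abs(P[:,0]-X)<.025)&(abs(P[:,1]-Y)<.025)
        row.append('%4d'%(np.percentile(P[m,2],95)*1000) if m.sum()>5 else '  --')
    print('%.2f'%X,*row)
w=vision.get_calibration('wrist'); s=status.state()
R=np.array(w['R']); o=-R.T@w['t']; print('cam',o,'fwd',R[2],'right',R[0], w['camera_matrix'][0])
for n in ['rack','ware_board','tier_grip','tile_c']:
    r=regions_of('top',n)[0]; Q=pts(c,d,r['region'])
    if n=='rack':Q=Q[abs(Q[:,2]-.012)<.006]
    if n=='tier_grip':Q=Q[abs(Q[:,2]-.072)<.006]
    if n=='tile_c':Q=Q[Q[:,2]>.095]
    if len(Q)>4: print(n,len(Q),cv2.minAreaRect(Q[:,:2].astype(np.float32)),Q.mean(0))
E
```

```text
0.10 -733 -645    4 -573 -526  289  280    3    2    3  214  217  217  217  216  217  217  472   94   95
0.15 -733 -647    2  256 -636  292  281    2    2    5  216  563  571  570  563  559  525  473  334   95
0.20 -734 -735 -733  281  714  720  706 -734 -735    3  215  218  217  218  555  560  557  494  331   95
0.25 -733 -734 -734  275  713  719  708 -734 -733    4  216  217  218  217  217  217  217   --    6   94
0.30 -734 -734 -734 -733 -735 -736 -735 -734 -735    5  216  217  217  217  217  217  217    5    6    6
0.35    1    3    3    2    3    3    3    2    1    5    6    6    6    6  152   86    7    6    6    6
0.40   15   15   15   15   16   15   12   18   18    4   15   12   11    3    3    5   12   31    5    2
0.45   16   16   16   16   16   16   17   22   21    9  103   60   71   59   49    9   12   35   42    3
0.50   16   15   16   15   16   15   16   22   21   12  104   70   73   65   15    2   11   11   43    3
0.55    5    7  137  137  136    3    4    4  746  746  746  746  746  746  742    3   30   26   42   42
0.60    4    9  138  138  137    4    6    3  747 
[... 587 characters left out ...]
459140e-01 -1.84861541e-05] [300.72068124   0.         276.76229841]
rack 2451 ((0.48857396841049194, -0.33189401030540466), (0.14000119268894196, 0.22808030247688293), 5.930956840515137) [ 0.48695467 -0.32388012  0.01157321]
ware_board 5892 ((0.4562057852745056, 0.10089679062366486), (0.2824568748474121, 0.13249742984771729), 87.01081848144531) [0.45599227 0.09912469 0.01200714]
tier_grip 138 ((0.4885701537132263, -0.32945701479911804), (0.05501728132367134, 0.014271220192313194), 6.029467582702637) [ 0.48819049 -0.32882196  0.07196111]
tile_c 80 ((0.4774007201194763, -0.2616773247718811), (0.04309868440032005, 0.008833148516714573), 26.088899612426758) [ 0.47706166 -0.26125819  0.10414078]
```

```bash
cat >> h.py <<'E'
def tgt(x,y,z,a):
    s=status.state(); w,i,j,k=s['tool_rot']
    from scipy.spatial.transform import Rotation as Ro
    R=Ro.from_quat([i,j,k,w]).as_matrix(); d=R.T@(np.array([x,y,z])-s['tool_pos'])*1000
    b=np.degrees(np.arctan2(R[1,0],R[0,0]))
    print('tgt',(x,y,z,a),'-> rows',np.round(d,1),'yaw',round((b-a+180)%360-180,1),'| t',round(s['time'],2),'pos',np.round(s['tool_pos'],4),'ang',round(b,2),'g',round(s['gripper_width'],3))
E
python3 -m crank '[0,0,-50,0,100, 40,-10,-70,-5,100, 85,-30,-70,-13,100, 130,-50,-70,-21,100, 175,-70,-70,-30,100, 225,-90,-70,-38,100, 270,-110,-65,-47,100, 315,-130,-60,-55,100, 350,-145,-55,-64,100, 375,-155,-50,-73,100]' && python3 -m crank '[12,-2,0,-9,100,12,-2,10,-9,100,12,-2,10,-9,100,12,-2,10,-9,100,12,-2,10,-9,100,12,-2,10,-9,100,12,-2,10,-9,100,12,-2,10,-9,100,12,-2,10,-9,100,12,-2,10,-9,100]'
```

```text
time: 2.05
tool_pos: [0.4797, -0.3629, 0.2812]
tool_rot: [0.0, 0.727, 0.687, 0.0]
contact_force: [-0.6, 0.3, 0.4]
gripper_width: 0.999
time: 3.05
tool_pos: [0.4765, -0.353, 0.2713]
tool_rot: [0.0, 0.674, 0.738, 0.0]
contact_force: [-0.1, 0.2, 0.9]
gripper_width: 0.999
```

```bash
python3 - <<'E'
from h import *
c,p,d=grab('wrist','w1.png'); np.savez('w1.npz',p=p,d=d,**{k:np.array(v) for k,v in c.items()})
for t in ['rack','tier_grip','fish_top_c','tile_c','fish_low_c','bat']:
    for r in regions_of('wrist',t)[:2]:
        P=pts(c,d,r['region'])
        if not len(P): continue
        print(t,round(r['confidence'],2),np.round(r['extent']),len(P),np.round(np.percentile(P,[2,50,98],axis=0),3).tolist())
        Q={'rack':P[abs(P[:,2]-.012)<.004],'tier_grip':P[P[:,2]>.069],'tile_c':P[P[:,2]>.098],'fish_top_c':P[P[:,2]>.053],'fish_low_c':P[(P[:,2]>.014)&(P[:,2]<.032)]}.get(t,P)
        if len(Q)>5: print('   rect',cv2.minAreaRect(Q[:,:2].astype(np.float32)),np.round(Q.mean(0),4))
        np.save(f'{t}.npy',P)
E
```

```text
rack 0.85 [288. 152. 111. 176.] 9299 [[0.414, -0.432, 0.011], [0.48, -0.311, 0.013], [0.559, -0.219, 0.052]]
   rect ((0.48763036727905273, -0.33169418573379517), (0.14024721086025238, 0.2261170595884323), 6.012855529785156) [ 0.484  -0.3149  0.0125]
rack 0.53 [290. 163.  24.  41.] 499 [[0.472, -0.357, 0.018], [0.489, -0.324, 0.022], [0.505, -0.311, 0.029]]
tier_grip 0.95 [289. 160. 102. 160.] 4902 [[0.427, -0.427, 0.012], [0.485, -0.327, 0.051], [0.548, -0.235, 0.074]]
   rect ((0.48835289478302, -0.3312821388244629), (0.054845940321683884, 0.013765139505267143), 5.693830490112305) [ 0.4879 -0.3309  0.0731]
fish_top_c 0.68 [283. 208.  43.  44.] 1178 [[0.466, -0.41, 0.014], [0.486, -0.383, 0.062], [0.51, -0.363, 0.067]]
   rect ((0.48456451296806335, -0.3844018280506134), (0.05597131699323654, 0.04177473857998848), 35.739078521728516) [ 0.4868 -0.3842  0.0618]
tile_c 0.86 [289. 115.  53.  54.] 1661 [[0.46, -0.302, 0.058], [0.483, -0.277, 0.061], [0.507, -0.256, 0.107]]
   rect ((0.4768809974193573, -0.2643565833568573), (0.04381254315376282, 0.009048186242580414), 25.654787063598633) [ 0.4771 -0.2646  0.1057]
fish_low_c 0.96 [290. 162.  23.  42.] 462 [[0.472, -0.356, 0.019], [0.488, -0.323, 0.022], [0.504, -0.31, 0.029]]
   rect ((0.48866358399391174, -0.3331402838230133), (0.03247292712330818, 0.04970366880297661), 6.044030666351318) [ 0.4883 -0.3296  0.0225]
bat 0.94 [286.  14.  75.  29.] 1473 [[0.429, -0.173, 0.007], [0.469, -0.161, 0.018], [0.506, -0.149, 0.02]]
   rect ((0.46816757321357727, -0.16217318177223206), (0.08907929062843323, 0.02347133867442608), 4.7904462814331055) [ 0.4683 -0.1611  0.0172]
```

View pics/w1.png

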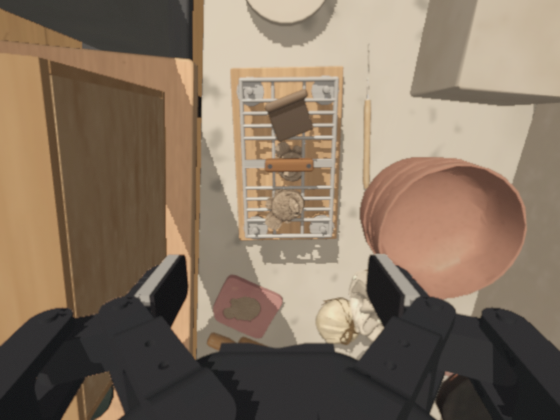

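```bash
python3 - <<'E'
from h import *
tgt(.4875,-.386,.10,96);tgt(.4875,-.386,.051,96)
E
```

```text
tgt (0.4875, -0.386, 0.1, 96) -> rows [-33.9   7.9 171.3] yaw -0.8 | t 3.4 pos [ 0.4766 -0.3529  0.2713] ang 95.22 g 0.998
tgt (0.4875, -0.386, 0.051, 96) -> rows [-33.9   7.9 220.3] yaw -0.8 | t 3.4 pos [ 0.4766 -0.3529  0.2713] ang 95.22 g 0.998
```

```bash
python3 -m crank '[-15,4,40,-0.8,100, -34,8,85,-0.8,100, -34,8,125,-0.8,100, -34,8,165,-0.8,100, -34,8,190,-0.8,100, -34,8,205,-0.8,100, -34,8,215,-0.8,100, -34,8,220,-0.8,100, -34,8,220,-0.8,100,-34,8,220,-0.8,100]' && python3 -m crank '[0,0,0,0,70,0,0,0,0,60,0,0,0,0,50,0,0,0,0,40,0,0,0,0,30,0,0,0,0,20,0,0,0,0,20,0,0,0,0,20,0,0,0,0,20,0,0,0,0,20]'
```

```text
time: 4.4
tool_pos: [0.4884, -0.3869, 0.053]
tool_rot: [0.001, 0.669, 0.743, -0.0]
contact_force: [-0.1, -0.3, 0.6]
gripper_width: 0.999
time: 5.4
tool_pos: [0.4879, -0.3866, 0.0526]
tool_rot: [0.001, 0.669, 0.743, -0.0]
contact_force: [-2.9, 0.6, 5.6]
gripper_width: 0.486
```

```bash
python3 -m crank '[0,0,0,0,20,0,0,0,0,20,0,0,0,0,20,0,0,-2,0,20,0,0,-5,0,20,0,0,-9,0,20,0,0,-14,0,20,0,0,-20,0,20,0,0,-25,0,20,0,0,-30,0,20]'; python3 - <<'E'
from h import *
c,p,d=grab('wrist','w2.png'); print(status.state()['gripper_width'])
E
```

```text
time: 6.4
tool_pos: [0.4877, -0.3862, 0.082]
tool_rot: [0.0, 0.669, 0.743, -0.0]
contact_force: [-1.0, 0.6, -0.3]
gripper_width: 0.49
0.49063980723651673
```

View pics/w2.png

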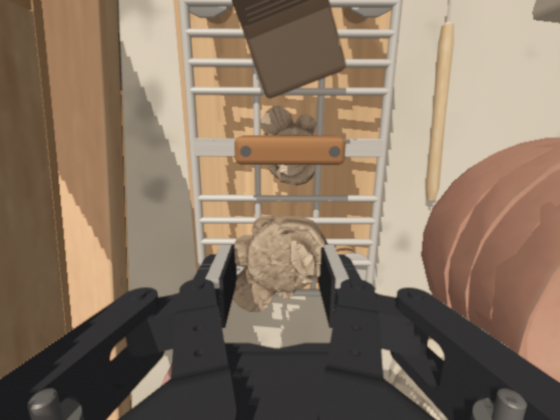

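```bash
python3 - <<'E'
from h import *
tgt(.4176,-.0026,.16,177);tgt(.4176,-.0026,.0145,177)
E
```

```text
tgt (0.4176, -0.0026, 0.16, 177) -> rows [389.2 -29.8 -77.7] yaw -81.0 | t 6.45 pos [ 0.4881 -0.3866  0.083 ] ang 96.02 g 0.491
tgt (0.4176, -0.0026, 0.0145, 177) -> rows [389.4 -30.   67.8] yaw -81.0 | t 6.45 pos [ 0.4881 -0.3866  0.083 ] ang 96.02 g 0.491
```

```bash
python3 -m crank '[0,0,-30,0,20, 0,0,-70,-4,20, 20,0,-80,-12,20, 60,-5,-80,-20,20, 105,-8,-80,-28,20, 150,-12,-80,-36,20, 195,-15,-80,-44,20, 240,-20,-80,-52,20, 285,-23,-80,-60,20, 325,-26,-80,-68,20]' && python3 -m crank '[10,26,0,-4,20, 20,55,0,-13,20,20,62,0,-13,20,20,62,0,-13,20, 20,62,20,-13,20, 20,62,50,-13,20, 20,62,80,-13,20, 20,62,100,-13,20, 20,62,110,-13,20, 20,62,115,-13,20]';python3 - <<'E'
from h import *
tgt(.4176,-.0026,.0145,177)
E
```

```text
time: 7.45
tool_pos: [0.4269, -0.0638, 0.1614]
tool_rot: [0.0, 0.136, 0.991, 0.0]
contact_force: [1.0, -0.5, -0.2]
gripper_width: 0.492
time: 8.45
tool_pos: [0.4252, -0.0013, 0.0455]
tool_rot: [-0.001, 0.027, 1.0, -0.0]
contact_force: [0.0, -0.1, -0.0]
gripper_width: 0.492
tgt (0.4176, -0.0026, 0.0145, 177) -> rows [ 7.5 -1.7 31. ] yaw -0.1 | t 8.45 pos [ 0.4252 -0.0013  0.0455] ang 176.89 g 0.492
```

```bash
python3 -m crank '[4,-1,10,0,20, 8,-2,18,0,20, 8,-2,24,0,20, 8,-2,28,0,20, 8,-2,30,0,20, 8,-2,31,0,20, 8,-2,31,0,20, 8,-2,31,0,75, 8,-2,31,0,75, 8,-2,31,0,75]' && python3 -c "
from h import *
tgt(.4176,-.0026,.0145,177)"
python3 -m crank '[0,0,0,0,75,0,0,0,0,75,0,0,0,0,75,0,0,-5,0,80, 0,0,-20,0,100, 0,0,-55,0,100, 0,0,-100,0,100, 0,0,-145,0,100, 0,-45,-180,8,100, 0,-90,-190,16,100]'; python3 - <<'E'
from h import *
tgt(.477,-.2632,.15,26)
c,p,d=grab('wrist')
for r in regions_of('wrist','fish_top_c')[:1]:
    P=pts(c,d,r['region']); print(r['confidence'],np.round(P.mean(0),4),np.round(np.percentile(P,[2,98],axis=0),3))
E
```

```text
time: 9.45
tool_pos: [0.4177, -0.0021, 0.0155]
tool_rot: [0.0, 0.026, 1.0, -0.0]
contact_force: [0.6, -0.5, 0.5]
gripper_width: 0.753
tgt (0.4176, -0.0026, 0.0145, 177) -> rows [ 0.  -0.5  1. ] yaw 0.0 | t 9.45 pos [ 0.4177 -0.0021  0.0155] ang 177.02 g 0.753
time: 10.45
tool_pos: [0.4146, -0.09, 0.2097]
tool_rot: [0.004, 0.165, 0.986, -0.001]
contact_force: [1.9, 0.3, -0.1]
gripper_width: 0.999
tgt (0.477, -0.2632, 0.15, 26) -> rows [-115.  -143.3   60.6] yaw 134.9 | t 10.45 pos [ 0.4146 -0.09    0.2097] ang 160.95 g 0.999
0.81 [ 0.4159 -0.004   0.0224] [[ 0.395 -0.025  0.013]
 [ 0.44   0.019  0.028]]
```

```bash
python3 -m crank '[-20,-25,0,8,100, -45,-55,0,16,100, -70,-85,0,25,100, -95,-115,0,33,100, -110,-138,0,42,100, -115,-143,10,50,100, -115,-143,20,59,100, -115,-143,30,67,100, -115,-143,35,76,100, -115,-143,40,84,100]'; python3 - <<'E'
from h import *
tgt(.477,-.2632,.082,26)
E
```

```text
time: 11.55
tool_pos: [0.4749, -0.2612, 0.1635]
tool_rot: [-0.001, 0.784, 0.621, -0.0]
contact_force: [0.5, -0.1, -0.4]
gripper_width: 0.999
tgt (0.477, -0.2632, 0.082, 26) -> rows [-1.6  2.7 81.5] yaw 50.7 | t 11.55 pos [ 0.4749 -0.2612  0.1635] ang 76.74 g 0.999
```

```bash
python3 -m crank '[-1.6,2.7,5,8,100, -1.6,2.7,10,16,100, -1.6,2.7,15,25,100, -1.6,2.7,15,33,100, -1.6,2.7,15,42,100, -1.6,2.7,15,50.7,100, -1.6,2.7,25,50.7,90, -1.6,2.7,50,50.7,70, -1.6,2.7,70,50.7,60, -1.6,2.7,81.5,50.7,60]'; python3 - <<'E'
from h import *
c,p,d=grab('wrist','w3.png')
tgt(.477,-.2632,.082,26)
r=regions_of('wrist','tile_c')[0]; P=pts(c,d,r['region']);Q=P[P[:,2]>.099]; print(cv2.minAreaRect(Q[:,:2].astype(np.float32)),Q.mean(0),len(Q))
E
```

```text
time: 12.55
tool_pos: [0.476, -0.2628, 0.0801]
tool_rot: [-0.002, 0.973, 0.229, -0.001]
contact_force: [-0.3, 0.3, -0.6]
gripper_width: 0.599
tgt (0.477, -0.2632, 0.082, 26) -> rows [ 1.2  1.4 -3.3] yaw 0.5 | t 12.6 pos [ 0.4753 -0.2625  0.0787] ang 26.46 g 0.602
((0.4777291417121887, -0.2639106214046478), (0.043850235641002655, 0.008774147368967533), 25.67962646484375) [ 0.47981799 -0.26280002  0.10571178] 1778
```

View pics/w3.png

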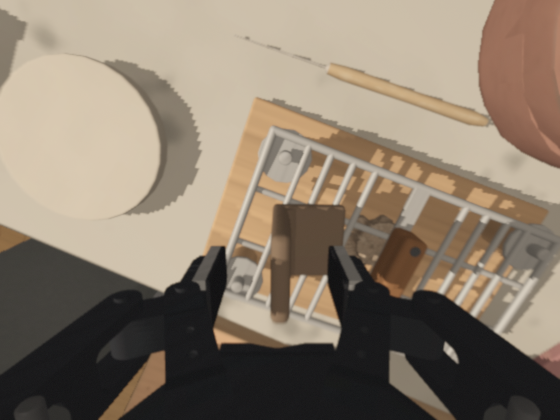

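```bash
python3 -m crank '[1,1,-2,0.4,60, 1.5,1.5,-2.5,0.6,50, 1.5,1.5,-2.5,0.6,40, 1.5,1.5,-2.5,0.6,30, 1.5,1.5,-2.5,0.6,15, 1.5,1.5,-2.5,0.6,0, 1.5,1.5,-2.5,0.6,0, 1.5,1.5,-2.5,0.6,0, 1.5,1.5,-2.5,0.6,0, 1.5,1.5,-2.5,0.6,0]'; python3 - <<'E'
from h import *
tgt(.4777,-.2639,.082,25.8)
E
python3 -m crank '[0,0,-2,0,0, 0,0,-6,0,0, 0,0,-14,0,0, 0,0,-28,0,0, 0,0,-45,0,0, 0,0,-65,0,0, 0,0,-80,0,0, 0,0,-88,0,0, 0,0,-90,0,0, 0,0,-90,0,0]'; python3 - <<'E'
from h import *
grab('wrist','w4.png')
# board-frame target for tile plate, tile x toward -board y
bx=np.array([.9986,-.0523]);by=np.array([.0523,.9986]);o=np.array([.456,.1005])
q=o+.035*bx-.088*by;print(q)
tgt(*q,.16,-3);tgt(*q,.043,-3)
E
```

```text
time: 13.65
tool_pos: [0.4796, -0.2652, 0.0861]
tool_rot: [0.0, 0.975, 0.223, 0.0]
contact_force: [-2.1, 1.0, 5.3]
gripper_width: 0.089
tgt (0.4777, -0.2639, 0.082, 25.8) -> rows [-1.1 -1.9  4.1] yaw -0.1 | t 13.65 pos [ 0.4796 -0.2652  0.0861] ang 25.71 g 0.089
time: 14.65
tool_pos: [0.4793, -0.265, 0.1756]
tool_rot: [-0.0, 0.975, 0.223, -0.0]
contact_force: [0.2, 0.4, -0.3]
gripper_width: 0.095
[0.4863486 0.0107927]
tgt (np.float64(0.4863486), np.float64(0.010792700000000002), 0.16, -3) -> rows [ 126.2 -245.1   15.1] yaw 28.7 | t 14.7 pos [ 0.479  -0.2648  0.1749] ang 25.71 g 0.089
tgt (np.float64(0.4863486), np.float64(0.010792700000000002), 0.043, -3) -> rows [ 126.2 -244.9  132.1] yaw 28.7 | t 14.7 pos [ 0.479  -0.2648  0.1749] ang 25.71 g 0.089
```

View pics/w4.png

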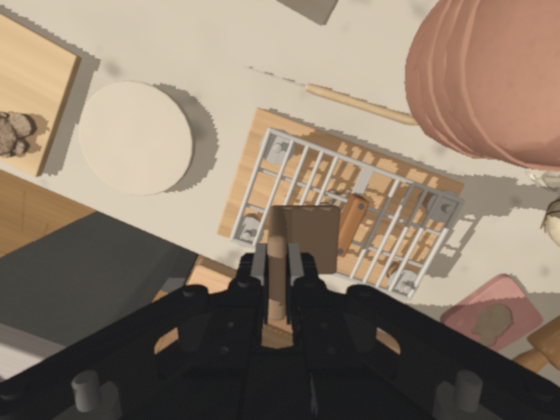

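```bash
python3 -m crank '[10,-20,0,4,0, 28,-55,0,8,0, 46,-95,0,12,0, 64,-135,0,17,0, 82,-170,0,21,0, 100,-200,0,25,0, 115,-225,0,28.7,0, 126,-240,10,28.7,0, 126,-245,30,28.7,0, 126,-245,55,28.7,0]' && python3 -m crank '[0,0,25,0,0, 0,0,45,0,0, 0,0,58,0,0, 0,0,64,0,0, 0,0,67,0,0, 0,0,67,0,0, 0,0,67,0,0, 0,0,67,0,0, 0,0,67,0,0, 0,0,67,0,0]'; python3 - <<'E'
from h import *
tgt(.4863,.0108,.048,-3)
E
```

```text
time: 15.7
tool_pos: [0.4866, 0.0115, 0.1199]
tool_rot: [-0.0, 1.0, -0.025, 0.0]
contact_force: [0.6, -0.4, -1.3]
gripper_width: 0.088
time: 16.7
tool_pos: [0.4869, 0.0104, 0.0541]
tool_rot: [0.0, 1.0, -0.026, 0.0]
contact_force: [0.1, 0.7, -0.5]
gripper_width: 0.091
tgt (0.4863, 0.0108, 0.048, -3) -> rows [-0.6 -0.4  6.1] yaw 0.0 | t 16.7 pos [0.4869 0.0104 0.0541] ang -2.98 g 0.091
```

```bash
python3 -m crank '[0,0,3,0,0, 0,0,5,0,0, 0,0,6,0,0, 0,0,6,0,0, 0,0,6,0,0, 0,0,6,0,0, 0,0,6,0,15, 0,0,6,0,30, 0,0,6,0,50, 0,0,6,0,50]' && python3 -m crank '[0,0,0,0,50, 0,0,-10,0,50, 0,0,-40,0,60, 0,0,-80,0,70, 0,0,-120,-8,80, 0,0,-150,-16,100, 0,40,-155,-24,100, 0,80,-155,-32,100, 0,120,-155,-40,100, 0,160,-155,-48,100]'; python3 - <<'E'
from h import *
c,p,d=grab('top')
for n in ['tile_c','fish_top_c']:
  for r in regions_of('top',n)[:1]:
    P=pts(c,d,r['region']); print(n,r['confidence'],np.round(np.percentile(P,[2,50,98],axis=0),3).tolist())
    Q=P[P[:,2]>.055]
    if len(Q)>5: print(cv2.minAreaRect(Q[:,:2].astype(np.float32)))
tgt(.4884,-.3305,.15,186)
E
```

```text
time: 17.7
tool_pos: [0.4867, 0.0104, 0.0477]
tool_rot: [0.0, 1.0, -0.026, 0.0]
contact_force: [0.6, 0.6, -0.2]
gripper_width: 0.501
time: 18.7
tool_pos: [0.4782, -0.1508, 0.2039]
tool_rot: [0.001, 0.923, 0.386, 0.001]
contact_force: [1.1, 0.4, -0.3]
gripper_width: 1.004
tile_c 0.65 [[0.464, -0.026, 0.014], [0.485, -0.004, 0.022], [0.506, 0.014, 0.069]]
((0.48503926396369934, 0.010443571954965591), (0.008985904976725578, 0.04279292747378349), 87.26449584960938)
fish_top_c 0.59 [[0.398, -0.022, 0.014], [0.418, -0.003, 0.022], [0.439, 0.019, 0.029]]
tgt (0.4884, -0.3305, 0.15, 186) -> rows [-118.9  134.6   53.5] yaw -141.3 | t 18.85 pos [ 0.4781 -0.1512  0.2034] ang 44.75 g 1.002
```

```bash
python3 -m crank '[-20,20,0,-8,100, -45,50,0,-16,100, -70,80,0,-25,100, -95,110,0,-33,100, -119,135,0,-42,100, -119,135,0,-50,100, -119,135,0,-59,100, -119,135,0,-67,100, -119,135,0,-76,100, -119,135,0,-84,100]' && python3 -m crank '[0,0,0,-8,100, 0,0,5,-16,100, 0,0,15,-25,100, 0,0,25,-33,100, 0,0,35,-42,100, 0,0,45,-50,100, 0,0,50,-57,100, 0,0,50,-57,100, 0,0,50,-57,100, 0,0,50,-57,100]'; python3 - <<'E'
from h import *
c,p,d=grab('wrist','w5.png')
for n in ['tier_grip','rack']:
    r=regions_of('wrist',n)[0]; P=pts(c,d,r['region']);Q=P[P[:,2]>.068] if n!='rack' else P[abs(P[:,2]-.012)<.003]
    print(n,r['confidence'],cv2.minAreaRect(Q[:,:2].astype(np.float32)),Q.mean(0))
tgt(.4884,-.3305,.052,185.9)
E
```

```text
time: 19.85
tool_pos: [0.4902, -0.3276, 0.203]
tool_rot: [0.0, 0.428, 0.904, 0.0]
contact_force: [0.7, 0.1, -0.8]
gripper_width: 1.001
time: 20.85
tool_pos: [0.4902, -0.3287, 0.1535]
tool_rot: [0.0, -0.052, 0.999, -0.0]
contact_force: [-0.6, -0.6, 0.0]
gripper_width: 1.0
tier_grip 0.89 ((0.49006885290145874, -0.35160788893699646), (0.05542603135108948, 0.05281932279467583), 6.124612808227539) [ 0.48683668 -0.3320734   0.07309048]
rack 0.59 ((0.4883235991001129, -0.3325329124927521), (0.13949452340602875, 0.2280859649181366), 5.899485111236572) [ 0.47870093 -0.33331077  0.01241802]
tgt (0.4884, -0.3305, 0.052, 185.9) -> rows [  1.7  -1.2 101.2] yaw 0.1 | t 21.0 pos [ 0.4899 -0.329   0.1532] ang -174.03 g 1.002
```

View pics/w5.png

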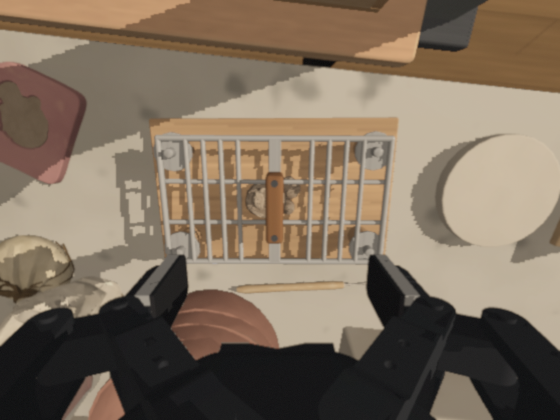

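```bash
python3 -m crank '[2,-1,15,0,100, 2,-1,35,0,90, 2,0.5,60,0,75, 2,0.5,80,0,60, 2,0.5,90,0,50, 2,0.5,96,0,50, 2,0.5,97,0,50, 2,0.5,97,0,50, 2,0.5,97,0,50, 2,0.5,97,0,50]'; python3 - <<'E'
from h import *
tgt(.4884,-.331,.056,185.9)
E
python3 -m crank '[0,0,0,0,40, 0,0,0,0,30, 0,0,0,0,20, 0,0,0,0,10, 0,0,0,0,0, 0,0,0,0,0, 0,0,0,0,0, 0,0,0,0,0, 0,0,0,0,0, 0,0,0,0,0]'; python3 - <<'E'
from h import *
tgt(.4884,-.331,.056,185.9); print(status.state()['contact_force'])
E
```

```text
time: 22.0
tool_pos: [0.4882, -0.3292, 0.0567]
tool_rot: [0.001, -0.052, 0.999, -0.001]
contact_force: [-1.0, 0.0, 0.6]
gripper_width: 0.499
tgt (0.4884, -0.331, 0.056, 185.9) -> rows [-0.1 -1.8  0.7] yaw 0.1 | t 22.0 pos [ 0.4882 -0.3292  0.0567] ang -173.98 g 0.499
time: 23.0
tool_pos: [0.4878, -0.3291, 0.0561]
tool_rot: [0.0, -0.052, 0.999, -0.0]
contact_force: [-0.4, -0.6, 4.7]
gripper_width: 0.148
tgt (0.4884, -0.331, 0.056, 185.9) -> rows [-0.4 -2.   0.1] yaw 0.1 | t 23.0 pos [ 0.4878 -0.3291  0.0561] ang -173.99 g 0.148
[-0.39978351 -0.55250688  4.70882017]
```

```bash
python3 -m crank '[0,0,-2,0,0, 0,0,-5,0,0, 0,0,-10,0,0, 0,0,-18,0,0, 0,0,-30,0,0, 0,0,-50,0,0, 0,0,-75,0,0, 0,0,-100,0,0, 0,0,-115,0,0, 0,0,-120,0,0]'; python3 - <<'E'
from h import *
grab('wrist','w6.png')
tgt(.4582,.1424,.17,177)
E
```

```text
time: 24.0
tool_pos: [0.4886, -0.3296, 0.1788]
tool_rot: [0.002, -0.052, 0.999, -0.002]
contact_force: [0.2, -0.6, -2.2]
gripper_width: 0.152
tgt (0.4582, 0.1424, 0.17, 177) -> rows [-19.4 472.3   6.9] yaw 9.0 | t 24.05 pos [ 0.4884 -0.3294  0.1781] ang -173.98 g 0.153
```

View pics/w6.png

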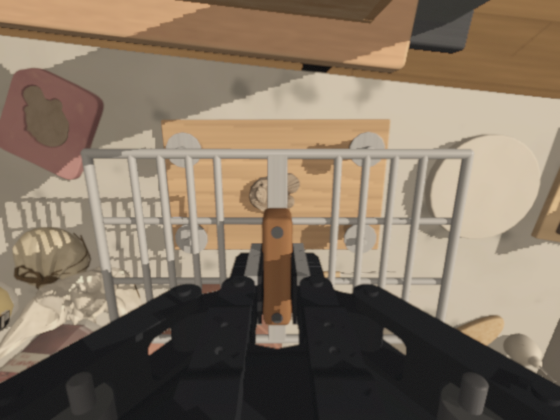

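```bash
python3 -m crank '[0,15,0,0,0, -2,45,0,1,0, -4,90,0,2,0, -6,135,0,3,0, -8,180,0,4,0, -10,225,0,5,0, -12,270,0,6,0, -14,315,0,7,0, -16,360,0,8,0, -18,405,0,9,0]' && python3 -m crank '[0,30,0,0,0, 0,50,0,0,0, 0,61,0,0,0, 0,65,0,0,0, 0,66,5,0,0, 0,66,20,0,0, 0,66,50,0,0, 0,66,80,0,0, 0,66,100,0,0, 0,66,110,0,0]'; python3 - <<'E'
from h import *
tgt(.4582,.1424,.026,177)
E
```

```text
time: 25.05
tool_pos: [0.4608, 0.0783, 0.1737]
tool_rot: [-0.002, 0.026, 1.0, 0.0]
contact_force: [1.1, 0.8, -2.1]
gripper_width: 0.149
time: 26.05
tool_pos: [0.4641, 0.1405, 0.0618]
tool_rot: [-0.003, 0.027, 1.0, -0.001]
contact_force: [-0.4, -0.1, -2.6]
gripper_width: 0.147
tgt (0.4582, 0.1424, 0.026, 177) -> rows [ 5.7  1.6 35.9] yaw -0.1 | t 26.05 pos [0.4641 0.1405 0.0618] ang 176.92 g 0.147
```

```bash
python3 -m crank '[3,1,8,0,0, 6,1.5,17,0,0, 6,1.5,25,0,0, 6,1.5,30,0,0, 6,1.5,33,0,0, 6,1.5,35,0,0, 6,1.5,36,0,0, 6,1.5,36,0,0, 6,1.5,36,0,0, 6,1.5,36,0,0]';  python3 - <<'E'
from h import *
tgt(.4582,.1424,.025,177); print(status.state()['contact_force'])
E
```

```text
time: 27.05
tool_pos: [0.4608, 0.1437, 0.0299]
tool_rot: [0.0, 0.026, 1.0, 0.0]
contact_force: [0.5, -0.2, -3.2]
gripper_width: 0.146
tgt (0.4582, 0.1424, 0.025, 177) -> rows [ 2.5 -1.4  4.9] yaw 0.0 | t 27.05 pos [0.4608 0.1437 0.0299] ang 177.01 g 0.146
[ 0.50490647 -0.22151414 -3.22025319]
```

```bash
python3 -m crank '[1,-0.5,2,0,0, 2,-1,4,0,0, 2,-1,5,0,0, 2,-1,5.5,0,0, 2,-1,5.5,0,0, 2,-1,5.5,0,5, 2,-1,5.5,0,10, 2,-1,5.5,0,20, 2,-1,5.5,0,30, 2,-1,5.5,0,40]';  python3 - <<'E'
from h import *
tgt(.4582,.1424,.025,177); print(status.state()['contact_force'])
E
python3 -m crank '[0,0,0,0,45, 0,0,-10,0,45, 0,0,-35,0,45, 0,0,-80,0,60, 0,0,-125,0,80, 0,-45,-150,0,100, 0,-90,-150,8,100, 0,-135,-150,16,100, 0,-180,-150,24,100, 0,-225,-150,32,100]'; python3 - <<'E'
from h import *
tgt(.4885,-.33,.16,96)
c,p,d=grab('top')
P=pts(c,d,regions_of('top','fish_low_c')[0]['region']);P=P[P[:,2]>.015];print(np.round(P.mean(0),4),np.round(np.percentile(P,[1,99],axis=0),4).tolist())
r=regions_of('top','bat')[0]; P=pts(c,d,r['region']);P=P[P[:,2]>.013];print('bat',r['confidence'],cv2.minEnclosingCircle(P[:,:2].astype(np.float32)),np.median(P,0))
r=regions_of('top','tier_grip')[0]; P=pts(c,d,r['region']);Q=P[P[:,2]>.038];print('tier',np.percentile(P[:,2],[2,50,98]),[cv2.minAreaRect(q[:,:2].astype(np.float32)) for q in (Q,P)])
E
```

```text
time: 28.05
tool_pos: [0.4588, 0.1428, 0.0242]
tool_rot: [0.0, 0.026, 1.0, 0.0]
contact_force: [0.1, -0.4, -0.5]
gripper_width: 0.396
tgt (0.4582, 0.1424, 0.025, 177) -> rows [ 0.5 -0.4 -0.8] yaw 0.0 | t 28.05 pos [0.4588 0.1428 0.0242] ang 177.01 g 0.396
[ 0.10117897 -0.42367437 -0.46658562]
time: 29.05
tool_pos: [0.4466, -0.0836, 0.1753]
tool_rot: [0.001, 0.303, 0.953, -0.0]
contact_force: [0.7, 0.2, 0.4]
gripper_width: 1.0
tgt (0.4885, -0.33, 0.16, 96) -> rows [-176.5 -176.8   15.5] yaw 48.7 | t 29.05 pos [ 0.4466 -0.0836  0.1753] ang 144.7 g 1.0
[ 0.4915 -0.3306  0.0222] [[0.4714, -0.3554, 0.0155], [0.5113, -0.3079, 0.0294]]
bat 0.91 ((0.495654821395874, -0.12961578369140625), 0.04048334062099457) [ 0.50159022 -0.13336466  0.01786065]
tier [0.01119014 0.02100587 0.04508287] [((0.4596050977706909, 0.14400853216648102), (0.013992258347570896, 0.05572398751974106), 87.03170013427734), ((0.45912113785743713, 0.1428794115781784), (0.1889229714870453, 0.1088249683380127), 86.651611328125)]
```

```bash
python3 -m crank '[-25,-25,0,6,100, -60,-60,0,12,100, -95,-95,0,18,100, -130,-130,0,24,100, -155,-155,0,30,100, -170,-170,0,36,100, -176,-176,0,42,100, -176,-176,10,49,100, -176,-176,15,49,100, -176,-176,15,49,100]'; python3 - <<'E'
from h import *
c,p,d=grab('wrist','w7.png')
for n in ['fish_low_c','bat']:
    r=regions_of('wrist',n)[0]; P=pts(c,d,r['region']);P=P[P[:,2]>.014]; print(n,r['confidence'],np.round(P.mean(0),4),np.round(np.percentile(P,[1,99],axis=0),4).tolist(),cv2.minEnclosingCircle(P[:,:2].astype(np.float32)))
tgt(.4905,-.331,.013,96)
E
```

```text
time: 30.25
tool_pos: [0.4902, -0.3251, 0.1579]
tool_rot: [-0.001, 0.667, 0.745, 0.0]
contact_force: [-0.6, 0.6, -0.2]
gripper_width: 0.999
fish_low_c 0.84 [ 0.4908 -0.3315  0.0231] [[0.4715, -0.3558, 0.0166], [0.511, -0.3094, 0.0294]] ((0.48927175998687744, -0.3331999182701111), 0.027705566957592964)
bat 0.7 [ 0.4704 -0.167   0.0181] [[0.4391, -0.1737, 0.0143], [0.5006, -0.1593, 0.0202]] ((0.4700906276702881, -0.16143541038036346), 0.03427997976541519)
tgt (0.4905, -0.331, 0.013, 96) -> rows [ -4.7  -0.6 146.5] yaw 0.2 | t 30.4 pos [ 0.4905 -0.3263  0.1595] ang 96.18 g 1.0
```

View pics/w7.png

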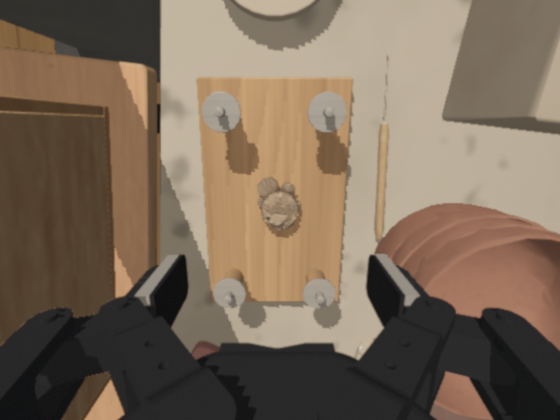

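```bash
python3 -m crank '[-3,0,30,0,100, -7,0,70,0,100, -8,0,100,0,100, -8,0,122,0,100, -8,0,135,0,100, -8,0,142,0,100, -8,0,145,0,95, -8,0,146,0,85, -8,0,146,0,75, -8,0,146,0,65]'; python3 -m crank '[0,0,0,0,55,0,0,0,0,45,0,0,0,0,35,0,0,0,0,20,0,0,0,0,20,0,0,0,0,20,0,0,0,0,20,0,0,0,0,20,0,0,0,0,20,0,0,0,0,20]'; python3 - <<'E'
from h import *
tgt(.4905,-.334,.013,96); print(status.state()['contact_force'])
E
python3 -m crank '[0,0,-2,0,20, 0,0,-6,0,20, 0,0,-14,0,20, 0,0,-28,0,20, 0,0,-50,0,20, 0,0,-75,0,20, 0,0,-95,0,20, 0,0,-107,0,20, 0,0,-110,0,20, 0,0,-110,0,20]'; python3 - <<'E'
from h import *
c,p,d=grab('wrist','w8.png')
r=regions_of('wrist','bat')[0]; P=pts(c,d,r['region']);P=P[P[:,2]>.013]; print(r['confidence'],np.round(np.percentile(P,[1,50,99],axis=0),4).tolist(),cv2.minEnclosingCircle(P[:,:2].astype(np.float32)))
tgt(.465,-.119,.13,96)
E
```

```text
time: 31.4
tool_pos: [0.4916, -0.3355, 0.0143]
tool_rot: [0.001, 0.669, 0.743, 0.0]
contact_force: [-0.7, -0.5, -0.1]
gripper_width: 0.654
time: 32.4
tool_pos: [0.4914, -0.3354, 0.0144]
tool_rot: [0.0, 0.669, 0.743, 0.0]
contact_force: [-1.7, 0.8, 6.6]
gripper_width: 0.41
tgt (0.4905, -0.334, 0.013, 96) -> rows [ 1.5 -0.8  1.4] yaw 0.0 | t 32.4 pos [ 0.4914 -0.3354  0.0144] ang 96.01 g 0.41
[-1.70684712  0.82050695  6.58267432]
time: 33.4
tool_pos: [0.491, -0.3351, 0.1235]
tool_rot: [0.0, 0.669, 0.743, 0.0]
contact_force: [0.4, 0.7, -0.2]
gripper_width: 0.406Traceback (most recent call last):
  File "<stdin>", line 3, in <module>
IndexError: list index out of range
```

View pics/w8.png

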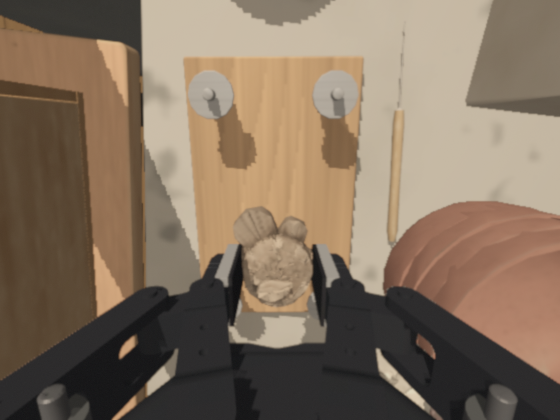

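```bash
python3 -m crank '[20,4,0,0,20, 60,8,0,0,20, 100,12,0,0,20, 135,15,0,0,20, 152,17,-5,0,20, 160,18,-10,0,20, 164,18,-15,0,20, 166,18,-15,0,20, 166,18,-15,0,20, 166,18,-15,0,20]';  python3 - <<'E'
from h import *
c,p,d=grab('wrist')
r=regions_of('wrist','bat')[0]; P=pts(c,d,r['region']);P=P[P[:,2]>.013]; print(r['confidence'],np.round(np.percentile(P,[1,50,99],axis=0),4).tolist(),cv2.minEnclosingCircle(P[:,:2].astype(np.float32)))
tgt(.465,-.119,.13,96)
E
```

```text
time: 34.5
tool_pos: [0.4914, -0.1688, 0.138]
tool_rot: [-0.0, 0.669, 0.743, -0.0]
contact_force: [0.1, 0.0, -0.7]
gripper_width: 0.41
0.94 [[0.4144, -0.1693, 0.0168], [0.4647, -0.116, 0.0185], [0.5157, -0.0681, 0.0201]] ((0.4652591049671173, -0.11910123378038406), 0.05491262674331665)
tgt (0.465, -0.119, 0.13, 96) -> rows [ 52.1 -21.    7.9] yaw -0.0 | t 34.6 pos [ 0.4913 -0.1686  0.1379] ang 95.95 g 0.41
```

```bash
python3 -m crank '[15,-6,10,0,20, 35,-15,30,0,20, 46,-20,55,0,20, 49.5,-21,78,0,20, 49.5,-21,95,0,20, 49.5,-21,105,0,20, 49.5,-21,110,0,20, 49.5,-21,112,0,20, 49.5,-21,112,0,20, 49.5,-21,112,0,20]'; python3 - <<'E'
from h import *
tgt(.4652,-.1217,.021,96)
E
```

```text
time: 35.6
tool_pos: [0.4661, -0.1214, 0.027]
tool_rot: [0.001, 0.669, 0.743, 0.0]
contact_force: [0.4, -0.8, 0.9]
gripper_width: 0.411
tgt (0.4652, -0.1217, 0.021, 96) -> rows [-0.2 -0.9  6. ] yaw 0.0 | t 35.6 pos [ 0.4661 -0.1214  0.027 ] ang 96.01 g 0.411
```

```bash
python3 -m crank '[0,-1,3,0,20, 0,-1,5,0,20, 0,-1,6,0,20, 0,-1,6,0,20, 0,-1,6,0,20, 0,-1,6,0,30, 0,-1,6,0,50, 0,-1,6,0,75, 0,-1,6,0,75, 0,-1,6,0,75]' && python3 -m crank '[0,0,0,0,75, 0,0,-5,0,80, 0,0,-25,0,90, 0,0,-65,0,100, 0,0,-110,-8,100, 0,0,-145,-16,100, 0,0,-160,-25,100, 0,0,-160,-33,100, 0,0,-160,-41,100, 0,0,-160,-50,100]'; python3 - <<'E'
from h import *
c,p,d=grab('wrist','w9.png')
for n in ['fish_low_c','bat']:
  for r in regions_of('wrist',n)[:2]:
    P=pts(c,d,r['region']);P=P[P[:,2]>.013]; print(n,round(r['confidence'],2),np.round(np.percentile(P,[1,50,99],axis=0),4).tolist(),cv2.minEnclosingCircle(P[:,:2].astype(np.float32)))
tgt(.4588,.1428,.15,177)
E
```

```text
time: 36.6
tool_pos: [0.4643, -0.121, 0.0199]
tool_rot: [-0.0, 0.669, 0.743, -0.0]
contact_force: [0.1, -0.9, 0.3]
gripper_width: 0.748
time: 37.6
tool_pos: [0.4645, -0.1211, 0.1808]
tool_rot: [0.001, 0.293, 0.956, -0.0]
contact_force: [-0.1, -0.7, -0.3]
gripper_width: 1.0
fish_low_c 0.66 [[0.442, -0.1429, 0.0207], [0.4605, -0.1187, 0.0293], [0.4813, -0.0967, 0.0353]] ((0.4614340662956238, -0.11925476789474487), 0.027773095294833183)
bat 0.97 [[0.413, -0.1705, 0.0166], [0.4622, -0.1167, 0.0184], [0.5157, -0.0686, 0.0201]] ((0.46491867303848267, -0.11957862228155136), 0.0549926832318306)
tgt (0.4588, 0.1428, 0.15, 177) -> rows [154.3 214.2  30.4] yaw -31.6 | t 37.75 pos [ 0.4644 -0.1211  0.1804] ang 145.44 g 0.999
```

View pics/w9.png

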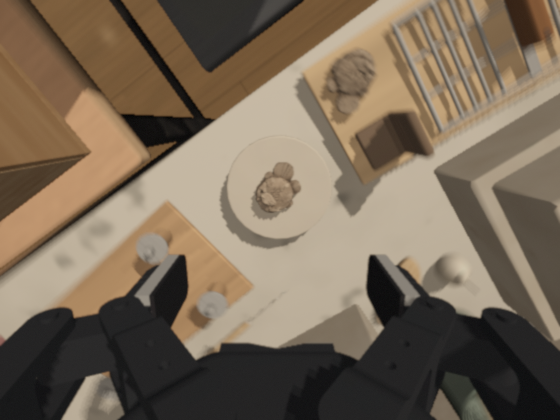

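```bash
python3 -m crank '[15,20,0,-4,100, 38,52,0,-8,100, 64,90,0,-12,100, 92,128,0,-16,100, 118,163,0,-20,100, 138,192,0,-24,100, 150,208,5,-28,100, 154,214,15,-31.6,100, 154,214,25,-31.6,85, 154,214,30,-31.6,70]' && python3 -c "
from h import *
tgt(.4588,.1428,.0247,177)"

```

```text
time: 38.75
tool_pos: [0.4575, 0.1422, 0.1488]
tool_rot: [-0.001, 0.026, 1.0, -0.0]
contact_force: [0.1, -0.5, -0.9]
gripper_width: 0.711
tgt (0.4588, 0.1428, 0.0247, 177) -> rows [ -1.5   0.7 124.1] yaw 0.1 | t 38.75 pos [0.4575 0.1422 0.1488] ang 177.06 g 0.711
```

```bash
python3 -m crank '[-1,0.5,20,0,60, -1,0.5,55,0,50, -1,0.5,88,0,50, -1,0.5,108,0,50, -1,0.5,118,0,50, -1,0.5,123,0,50, -1,0.5,123.5,0,50, -1,0.5,123.5,0,50, -1,0.5,123.5,0,35, -1,0.5,123.5,0,20]' && python3 -m crank '[0,0,0,0,10, 0,0,0,0,0, 0,0,0,0,0, 0,0,0,0,0, 0,0,0,0,0, 0,0,0,0,0, 0,0,-3,0,0, 0,0,-9,0,0, 0,0,-20,0,0, 0,0,-35,0,0]'; python3 - <<'E'
from h import *
tgt(.4582,.1424,.17,177);tgt(.4878,-.3302,.17,186)
E
```

```text
time: 39.75
tool_pos: [0.46, 0.1431, 0.0277]
tool_rot: [0.001, 0.024, 1.0, 0.0]
contact_force: [-0.3, 0.2, 0.4]
gripper_width: 0.204
time: 40.75
tool_pos: [0.4581, 0.1428, 0.0614]
tool_rot: [-0.001, 0.024, 1.0, -0.0]
contact_force: [-0.1, 0.6, -2.0]
gripper_width: 0.144
tgt (0.4582, 0.1424, 0.17, 177) -> rows [   0.2   -0.4 -108.6] yaw 0.2 | t 40.75 pos [0.4581 0.1428 0.0614] ang 177.21 g 0.144
tgt (0.4878, -0.3302, 0.17, 186) -> rows [ -52.4 -471.  -108.5] yaw -8.8 | t 40.75 pos [0.4581 0.1428 0.0614] ang 177.21 g 0.144
```

```bash
python3 -m crank '[0,0,-30,0,0, 0,0,-65,0,0, 0,0,-95,0,0, -1,-10,-108,0,0, -4,-35,-110,-1,0, -9,-75,-110,-2,0, -14,-120,-110,-3,0, -19,-165,-110,-4,0, -24,-210,-110,-5,0, -29,-255,-110,-6,0]' && python3 -m crank '[-4,-40,0,-1,0, 2,-80,0,-2,0, 4,-120,0,-2.8,0, 5,-155,0,-2.8,0, 6,-185,0,-2.8,0, 6,-200,0,-2.8,0, 6,-208,0,-2.8,0, 6,-212,0,-2.8,0, 6,-212,0,-2.8,0, 6,-212,0,-2.8,0]'; python3 - <<'E'
from h import *
tgt(.4878,-.3302,.056,186)
E
```

```text
time: 41.75
tool_pos: [0.4746, -0.1153, 0.1708]
tool_rot: [-0.001, -0.028, 1.0, 0.0]
contact_force: [0.7, 0.3, -2.1]
gripper_width: 0.145
time: 42.75
tool_pos: [0.4817, -0.3241, 0.1715]
tool_rot: [-0.0, -0.053, 0.999, 0.0]
contact_force: [0.5, 0.2, -1.6]
gripper_width: 0.148
tgt (0.4878, -0.3302, 0.056, 186) -> rows [ -5.5  -6.7 115.5] yaw 0.1 | t 42.75 pos [ 0.4817 -0.3241  0.1715] ang -173.93 g 0.148
```

```bash
python3 -m crank '[-2,-3,10,0,0, -4,-6,30,0,0, -5.5,-6.7,55,0,0, -5.5,-6.7,75,0,0, -5.5,-6.7,85,0,0, -5.5,-6.7,90,0,0, -5.5,-6.7,90,0,0, -5.5,-6.7,90,0,0, -5.5,-6.7,90,0,0, -5.5,-6.7,90,0,0]'; python3 - <<'E'
from h import *
tgt(.4878,-.3302,.056,186)
c,p,d=grab('wrist','w10.png')
r=regions_of('wrist','tier_grip')[0];P=pts(c,d,r['region']);print(np.percentile(P[:,2],[2,50,98]));Q=P[(P[:,2]>.06)];print('tier',cv2.minAreaRect(Q[:,:2].astype(np.float32)))
r=regions_of('wrist','rack')[0];P=pts(c,d,r['region']);Q=P[abs(P[:,2]-.012)<.004];print('rack',cv2.minAreaRect(Q[:,:2].astype(np.float32)))
E
```

```text
time: 43.75
tool_pos: [0.4883, -0.3318, 0.0828]
tool_rot: [0.001, -0.052, 0.999, -0.001]
contact_force: [-0.3, 1.3, -1.2]
gripper_width: 0.143
tgt (0.4878, -0.3302, 0.056, 186) -> rows [ 0.4  1.6 26.8] yaw 0.0 | t 43.75 pos [ 0.4883 -0.3318  0.0828] ang -173.99 g 0.143
[0.06985095 0.07494195 0.09782341]
tier ((0.48741042613983154, -0.3321394920349121), (0.11322016268968582, 0.19340398907661438), 5.812124729156494)
rack ((0.4849940240383148, -0.3324061930179596), (0.13294203579425812, 0.2279553860425949), 6.039546012878418)
```

View pics/w10.png

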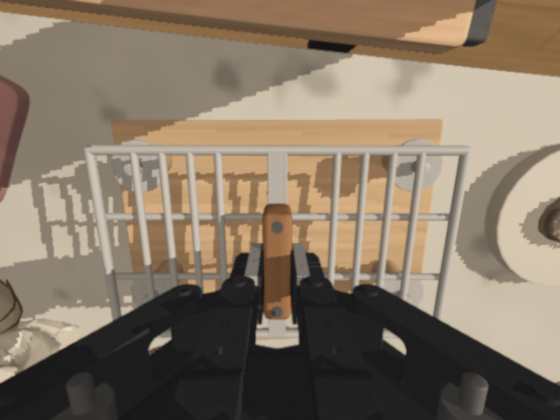

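```bash
python3 -m crank '[-0.5,0.8,4,0,0, -0.5,0.8,8,0,0, -0.5,0.8,12,0,0, -0.5,0.8,16,0,0, -0.5,0.8,19,0,0, -0.5,0.8,22,0,0, -0.5,0.8,24,0,0, -0.5,0.8,25,0,0, -0.5,0.8,26,0,0, -0.5,0.8,26,0,0]'; python3 - <<'E'
from h import *
tgt(.488,-.331,.056,186);print(status.state()['contact_force'])
E
```

```text
time: 44.9
tool_pos: [0.4882, -0.3305, 0.0587]
tool_rot: [-0.001, -0.053, 0.999, 0.0]
contact_force: [-9.5, 6.3, 15.0]
gripper_width: 0.149
tgt (0.488, -0.331, 0.056, 186) -> rows [ 0.2 -0.5  2.7] yaw 0.0 | t 44.9 pos [ 0.4882 -0.3305  0.0587] ang -173.98 g 0.149
[-9.51197606  6.30129868 14.98288622]
```

```bash
python3 - <<'E'
from h import *
s=status.state();print(s['contact_force'],s['tool_pos'],s['ft_torque'])
for n in ['wrist','top']:
    c,p,d=grab(n)
    r=regions_of(n,'tier_grip')[0];P=pts(c,d,r['region']);Q=P[(P[:,2]>.045)&(P[:,2]<.056)]
    print(n,np.percentile(P[:,2],[2,50,98]),cv2.minAreaRect(Q[:,:2].astype(np.float32)))
    A=np.c_[Q[:,:2]-Q[:,:2].mean(0),np.ones(len(Q))];print('plane',np.linalg.lstsq(A,Q[:,2],rcond=None)[0])
E
```

```text
[-9.51197606  6.30129868 14.98288622] [ 0.48815667 -0.33045876  0.05874746] [ 1.10972075  1.27127005 -0.03311872]
wrist [0.0454535  0.05098375 0.07389795] ((0.48702481389045715, -0.3321259617805481), (0.11253133416175842, 0.19541944563388824), 5.859572410583496)
plane [-0.01351378 -0.00136881  0.0503106 ]
top [0.00991192 0.04941105 0.0556467 ] ((0.48697975277900696, -0.29512283205986023), (0.10916091501712799, 0.08858486264944077), 76.50181579589844)
plane [ 0.00247477 -0.00503662  0.04989147]
```

```bash
python3 -m crank '[0,0,-0.5,0,0, 0,0,-1,0,0, 0,0,-1.5,0,0, 0,0,-1.5,0,5, 0,0,-1.5,0,10, 0,0,-1.5,0,20, 0,0,-1.5,0,30, 0,0,-1.5,0,45, 0,0,-1.5,0,45, 0,0,-1.5,0,45]' && python3 -m crank '[0,0,-10,0,45, 0,0,-40,0,60, 0,0,-80,0,80, 0,0,-97,0,100, 0,0,-97,0,100, 0,0,-97,0,100, 0,0,-97,0,100, 0,0,-97,0,100, 0,0,-97,0,100, 0,0,-97,0,100]'; python3 - <<'E'
from h import *
tgt(.4884,-.3305,.052,185.9)
c,p,d=grab('wrist','w11.png')
for n in ['tier_grip','rack']:
    r=regions_of('wrist',n)[0]; P=pts(c,d,r['region']);Q=P[(P[:,2]>.068)&(abs(P[:,1]+.331)<.016)] if n!='rack' else P[abs(P[:,2]-.012)<.003]
    print(n,r['confidence'],cv2.minAreaRect(Q[:,:2].astype(np.float32)),Q.mean(0))
    if n!='rack':
        Q=P[(P[:,2]>.047)&(P[:,2]<.055)];print(np.median(Q[:,2]),cv2.minAreaRect(Q[:,:2].astype(np.float32)))
E
```

```text
time: 46.1
tool_pos: [0.4882, -0.3305, 0.057]
tool_rot: [-0.0, -0.052, 0.999, 0.0]
contact_force: [-0.5, -0.0, -0.4]
gripper_width: 0.448
time: 47.1
tool_pos: [0.4878, -0.3302, 0.1532]
tool_rot: [-0.001, -0.052, 0.999, 0.001]
contact_force: [0.4, -0.3, 0.3]
gripper_width: 1.0
tgt (0.4884, -0.3305, 0.052, 185.9) -> rows [ -0.6  -0.5 101.2] yaw 0.1 | t 47.1 pos [ 0.4878 -0.3302  0.1532] ang -173.99 g 1.0
tier_grip 0.62 ((0.48694565892219543, -0.3316362798213959), (0.05540236458182335, 0.013728775084018707), 6.112828731536865) [ 0.48580414 -0.3316125   0.0729867 ]
0.050920889601490146 ((0.4870677590370178, -0.33190327882766724), (0.11269602924585342, 0.19437488913536072), 6.103334426879883)
rack 0.92 ((0.48702651262283325, -0.33291327953338623), (0.13870050013065338, 0.22792142629623413), 5.354544639587402) [ 0.47872318 -0.33415289  0.01242494]
```

View pics/w11.png

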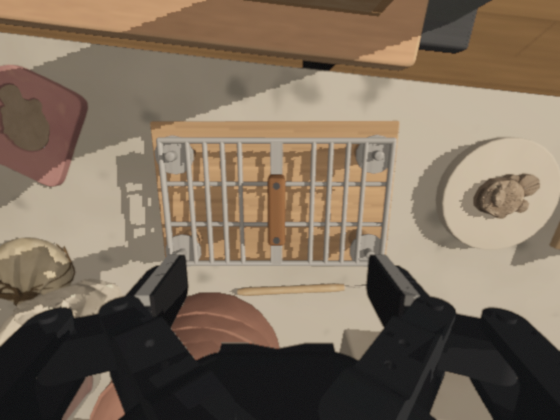

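```bash
python3 - <<'E'
from h import *
tgt(.4177,-.0021,.13,177)
E
```

```text
tgt (0.4177, -0.0021, 0.13, 177) -> rows [ 35.7 333.9  24. ] yaw 9.0 | t 47.25 pos [ 0.4881 -0.3304  0.1539] ang -173.99 g 1.0
```

```bash
python3 -m crank '[2,20,0,1,100, 6,60,0,3,100, 11,105,0,5,100, 16,150,0,7,100, 21,195,0,9,100, 26,240,0,9,100, 31,280,0,9,100, 34,312,5,9,100, 36,328,12,9,100, 36,334,24,9,90]' && python3 -m crank '[0,0,0,0,75, 0,0,20,0,75, 0,0,50,0,75, 0,0,80,0,75, 0,0,100,0,75, 0,0,108,0,75, 0,0,108,0,75, 0,0,108,0,75, 0,0,108,0,75, 0,0,108,0,75]';python3 - <<'E'
from h import *
tgt(.4177,-.0021,.0145,177)
E
```

```text
time: 48.25
tool_pos: [0.4178, -0.0008, 0.1307]
tool_rot: [0.001, 0.025, 1.0, -0.0]
contact_force: [-0.1, -0.2, -1.0]
gripper_width: 0.899
time: 49.25
tool_pos: [0.4185, -0.0023, 0.0234]
tool_rot: [0.001, 0.026, 1.0, -0.0]
contact_force: [0.3, 0.5, 0.4]
gripper_width: 0.75
tgt (0.4177, -0.0021, 0.0145, 177) -> rows [0.8 0.2 8.9] yaw 0.0 | t 49.25 pos [ 0.4185 -0.0023  0.0234] ang 177.0 g 0.75
```

```bash
python3 -m crank '[0.8,0.2,5,0,75, 0.8,0.2,8,0,70, 0.8,0.2,8.5,0,60, 0.8,0.2,8.5,0,50, 0.8,0.2,8.5,0,40, 0.8,0.2,8.5,0,20, 0.8,0.2,8.5,0,20, 0.8,0.2,8.5,0,20, 0.8,0.2,8.5,0,20, 0.8,0.2,8.5,0,20]';python3 - <<'E'
from h import *
tgt(.4177,-.0021,.0155,177)
E
python3 -m crank '[0,0,-2,0,20, 0,0,-6,0,20, 0,0,-15,0,20, 0,0,-35,0,20, 0,0,-70,0,20, 0,0,-105,0,20, 0,0,-130,0,20, 0,0,-145,0,20, 0,0,-150,0,20, 0,0,-150,0,20]';python3 - <<'E'
from h import *
tgt(.488,-.3862,.16,96)
E
```

```text
time: 50.25
tool_pos: [0.4169, -0.0018, 0.0138]
tool_rot: [0.0, 0.026, 1.0, -0.0]
contact_force: [-1.3, -0.3, 3.8]
gripper_width: 0.487
tgt (0.4177, -0.0021, 0.0155, 177) -> rows [-0.9 -0.2 -1.7] yaw 0.0 | t 50.25 pos [ 0.4169 -0.0018  0.0138] ang 177.01 g 0.487
time: 51.25
tool_pos: [0.417, -0.0018, 0.1645]
tool_rot: [0.001, 0.026, 1.0, -0.0]
contact_force: [-1.0, 0.4, -0.1]
gripper_width: 0.489
tgt (0.488, -0.3862, 0.16, 96) -> rows [ -91.  -380.1    4.7] yaw 81.0 | t 51.25 pos [ 0.417  -0.0018  0.1645] ang 177.01 g 0.489
```

```bash
python3 -m crank '[-5,-20,0,8,20, -15,-60,0,16,20, -26,-105,0,25,20, -37,-150,0,33,20, -48,-195,0,42,20, -58,-240,0,50,20, -68,-285,0,58,20, -78,-325,0,66,20, -86,-355,0,74,20, -90,-372,0,81,20]' && python3 -m crank '[0,0,0,0,20, 0,0,0,0,20, 0,0,0,0,20, 0,0,15,0,20, 0,0,40,0,20, 0,0,65,0,20, 0,0,82,0,20, 0,0,90,0,20, 0,0,92,0,20, 0,0,92,0,20]';python3 - <<'E'
from h import *
tgt(.4878,-.3857,.0528,96)
E
```

```text
time: 52.25
tool_pos: [0.4863, -0.3798, 0.1613]
tool_rot: [-0.002, 0.672, 0.741, -0.0]
contact_force: [0.6, 0.7, -0.4]
gripper_width: 0.485
time: 53.25
tool_pos: [0.4874, -0.3781, 0.0721]
tool_rot: [0.0, 0.669, 0.743, -0.0]
contact_force: [0.7, -0.1, -0.1]
gripper_width: 0.487
tgt (0.4878, -0.3857, 0.0528, 96) -> rows [-7.5 -0.4 19.3] yaw 0.0 | t 53.25 pos [ 0.4874 -0.3781  0.0721] ang 96.03 g 0.487
```

```bash
python3 -m crank '[-4,-0.2,3,0,20, -7.5,-0.4,6,0,20, -7.5,-0.4,9,0,20, -7.5,-0.4,12,0,20, -7.5,-0.4,14,0,20, -7.5,-0.4,16,0,20, -7.5,-0.4,17,0,20, -7.5,-0.4,17,0,20, -7.5,-0.4,17,0,20, -7.5,-0.4,17,0,20]';python3 - <<'E'
from h import *
tgt(.4878,-.3857,.0528,96); print(status.state()['contact_force'])
E
```

```text
time: 54.25
tool_pos: [0.4876, -0.3855, 0.0548]
tool_rot: [0.0, 0.669, 0.743, -0.0]
contact_force: [-0.7, 0.5, -0.7]
gripper_width: 0.488
tgt (0.4878, -0.3857, 0.0528, 96) -> rows [-0.2  0.2  2. ] yaw 0.0 | t 54.25 pos [ 0.4876 -0.3855  0.0548] ang 96.01 g 0.488
[-0.72646019  0.45414159 -0.68266142]
```

```bash
python3 -m crank '[0,0,1,0,20, 0,0,1.7,0,20, 0,0,1.7,0,20, 0,0,1.7,0,30, 0,0,1.7,0,40, 0,0,1.7,0,50, 0,0,1.7,0,60, 0,0,1.7,0,75, 0,0,1.7,0,75, 0,0,1.7,0,75]' && python3 -m crank '[0,0,-6,0,80, 0,0,-30,0,90, 0,0,-75,0,100, 10,-2,-120,0,100, 25,-5,-165,0,100, 33.6,-7.5,-200,0.8,100, 33.6,-7.5,-216,0.8,100, 33.6,-7.5,-218,0.8,100, 33.6,-7.5,-218,0.8,100, 33.6,-7.5,-218,0.8,100]';python3 - <<'E'
from h import *
tgt(.4766,-.3529,.2713,95.2)
c,p,d=grab('wrist','w12.png')
r=regions_of('wrist','fish_top_c')[0];P=pts(c,d,r['region'])
o=np.load('fish_top_c.npy')
for q in (o,P):
    q=q[q[:,2]>.054]; print(len(q),q.mean(0),cv2.minEnclosingCircle(q[:,:2].astype(np.float32)))
w=np.load('w1.npz');cv2.imwrite('pics/cmp.png',cv2.resize(np.hstack([w['p'][60:250,220:350,::-1],p[60:250,220:350,::-1]]),None,fx=3,fy=3))
E
```

```text
time: 55.25
tool_pos: [0.4875, -0.3855, 0.053]
tool_rot: [0.0, 0.669, 0.743, 0.0]
contact_force: [-0.2, -0.4, 0.7]
gripper_width: 0.747
time: 56.25
tool_pos: [0.4757, -0.3524, 0.2676]
tool_rot: [-0.002, 0.674, 0.738, 0.0]
contact_force: [0.2, -0.0, 0.6]
gripper_width: 0.999
tgt (0.4766, -0.3529, 0.2713, 95.2) -> rows [-0.5  0.8 -3.7] yaw -0.0 | t 56.25 pos [ 0.4757 -0.3524  0.2676] ang 95.19 g 0.999
1107 [ 0.48673949 -0.38428768  0.06187831] ((0.48631349205970764, -0.3877140283584595), 0.028809282928705215)
1128 [ 0.48637595 -0.38497046  0.06185315] ((0.48671427369117737, -0.38892579078674316), 0.028798427432775497)
```

View pics/cmp.png

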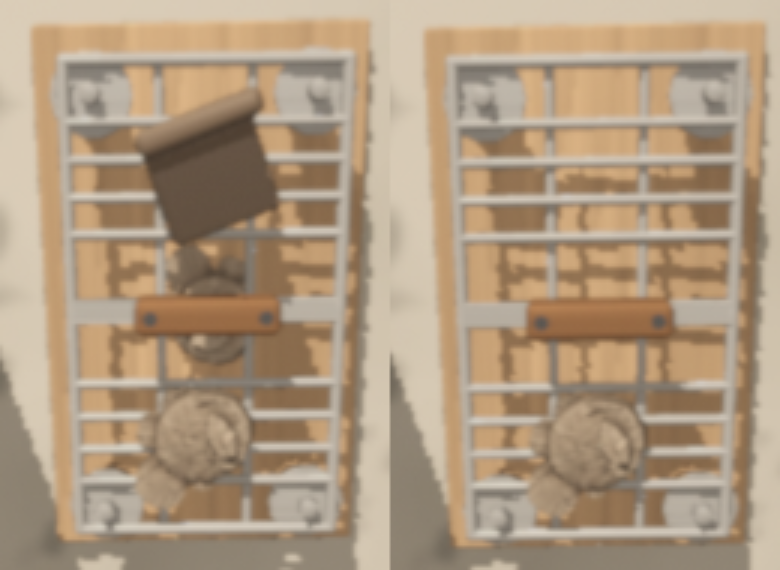

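```bash
python3 - <<'E'
from h import *
tgt(.4867,.0104,.13,-3)
E
```

```text
tgt (0.4867, 0.0104, 0.13, -3) -> rows [359.9  44.2 139. ] yaw 98.2 | t 56.35 pos [ 0.4758 -0.3524  0.2679] ang 95.2 g 1.003
```

```bash
python3 -m crank '[15,2,10,8,100, 45,6,25,16,100, 85,11,40,25,100, 130,16,55,33,100, 170,21,70,42,100, 210,26,85,50,100, 250,31,100,59,100, 290,36,110,67,100, 320,40,115,76,100, 345,43,115,84,100]' && python3 -m crank '[0,0,0,8,100, 0,0,0,14,80, 0,0,0,14.5,60, 0,0,0,14.5,60, 0,0,0,14.5,60, 0,0,0,14.5,60, 0,0,0,14.5,60, 0,0,0,14.5,60, 0,0,0,14.5,60, 0,0,0,14.5,60]';python3 - <<'E'
from h import *
tgt(.4867,.0104,.0475,-3)
E
```

```text
time: 57.35
tool_pos: [0.4863, -0.0033, 0.1531]
tool_rot: [-0.001, 0.995, 0.098, -0.002]
contact_force: [-0.1, -0.1, 0.5]
gripper_width: 1.001
time: 58.35
tool_pos: [0.488, -0.0054, 0.1559]
tool_rot: [-0.0, 1.0, -0.026, 0.0]
contact_force: [-0.3, -0.5, 0.4]
gripper_width: 0.599
tgt (0.4867, 0.0104, 0.0475, -3) -> rows [ -2.1 -15.7 108.4] yaw 0.0 | t 58.35 pos [ 0.488  -0.0054  0.1559] ang -2.98 g 0.599
```

```bash
python3 -m crank '[-1,-8,0,0,60, -2,-15.7,5,0,60, -2,-15.7,25,0,60, -2,-15.7,55,0,60, -2,-15.7,85,0,60, -2,-15.7,100,0,60, -2,-15.7,106,0,60, -2,-15.7,108,0,60, -2,-15.7,108,0,60, -2,-15.7,108,0,60]';python3 - <<'E'
from h import *
tgt(.4867,.0104,.0475,-3)
E
python3 -m crank '[0,0,0,0,50, 0,0,0,0,40, 0,0,0,0,30, 0,0,0,0,20, 0,0,0,0,10, 0,0,0,0,0, 0,0,0,0,0, 0,0,0,0,0, 0,0,0,0,0, 0,0,0,0,0]';python3 - <<'E'
from h import *
tgt(.4867,.0104,.0477,-3)
E
```

```text
time: 59.35
tool_pos: [0.4878, 0.0104, 0.0492]
tool_rot: [0.0, 1.0, -0.026, 0.001]
contact_force: [-0.1, 0.8, 0.2]
gripper_width: 0.601
tgt (0.4867, 0.0104, 0.0475, -3) -> rows [-1.1  0.1  1.7] yaw 0.0 | t 59.35 pos [0.4878 0.0104 0.0492] ang -2.98 g 0.601
time: 60.35
tool_pos: [0.4871, 0.0104, 0.0482]
tool_rot: [0.0, 1.0, -0.026, 0.0]
contact_force: [0.0, -0.3, 2.9]
gripper_width: 0.083
tgt (0.4867, 0.0104, 0.0477, -3) -> rows [-0.4  0.   0.5] yaw 0.0 | t 60.35 pos [0.4871 0.0104 0.0482] ang -2.98 g 0.083
```

```bash
python3 -m crank '[0,0,-3,0,0, 0,0,-10,0,0, 0,0,-25,0,0, 0,0,-50,0,0, 0,0,-75,0,0, 0,0,-95,0,0, 0,0,-105,0,0, 0,0,-110,0,0, 0,0,-110,0,0, 0,0,-110,0,0]';python3 - <<'E'
from h import *
tgt(.4791,-.2632,.155,25.7)
E
```

```text
time: 61.35
tool_pos: [0.4861, 0.0105, 0.1567]
tool_rot: [-0.0, 1.0, -0.026, -0.001]
contact_force: [-0.6, 0.4, -0.6]
gripper_width: 0.086
tgt (0.4791, -0.2632, 0.155, 25.7) -> rows [  7.3 273.7   1.6] yaw -28.7 | t 61.35 pos [0.4861 0.0105 0.1567] ang -2.98 g 0.086
```

```bash
python3 -m crank '[1,15,0,-4,0, 2,45,0,-8,0, 3,85,0,-12,0, 4,125,0,-16,0, 5,165,0,-20,0, 6,205,0,-24,0, 7,238,0,-28,0, 7,260,0,-28.7,0, 7,270,0,-28.7,0, 7,274,0,-28.7,0]' && python3 -m crank '[0,0,0,0,0, 0,0,0,0,0, 0,0,10,0,0, 0,0,25,0,0, 0,0,40,0,0, 0,0,50,0,0, 0,0,55,0,0, 0,0,55,0,0, 0,0,55,0,0, 0,0,55,0,0]';python3 - <<'E'
from h import *
tgt(.4791,-.2632,.0872,25.7)
E
```

```text
time: 62.35
tool_pos: [0.479, -0.2638, 0.1567]
tool_rot: [-0.001, 0.975, 0.222, -0.001]
contact_force: [0.0, 0.2, -1.1]
gripper_width: 0.088
time: 63.35
tool_pos: [0.4801, -0.264, 0.1038]
tool_rot: [0.001, 0.975, 0.222, 0.001]
contact_force: [0.0, -0.9, -1.2]
gripper_width: 0.088
tgt (0.4791, -0.2632, 0.0872, 25.7) -> rows [-0.5 -1.1 16.6] yaw 0.0 | t 63.35 pos [ 0.4801 -0.264   0.1038] ang 25.71 g 0.088
```

```bash
python3 -m crank '[-0.5,-1,3,0,0, -0.5,-1,6,0,0, -0.5,-1,9,0,0, -0.5,-1,11,0,0, -0.5,-1,13,0,0, -0.5,-1,14.5,0,0, -0.5,-1,14.5,0,0, -0.5,-1,14.5,0,0, -0.5,-1,14.5,0,0, -0.5,-1,14.5,0,0]';python3 - <<'E'
from h import *
tgt(.4791,-.2632,.0872,25.7);print(status.state()['contact_force'])
E
```

```text
time: 64.35
tool_pos: [0.4788, -0.263, 0.0886]
tool_rot: [0.0, 0.975, 0.223, 0.0]
contact_force: [0.0, 0.2, -1.0]
gripper_width: 0.089
tgt (0.4791, -0.2632, 0.0872, 25.7) -> rows [0.2 0.4 1.4] yaw 0.0 | t 64.35 pos [ 0.4788 -0.263   0.0886] ang 25.72 g 0.089
[ 0.04521798  0.22079411 -0.96895665]
```

```bash
python3 -m crank '[0.2,0.4,0.7,0,0, 0.2,0.4,1.4,0,0, 0.2,0.4,1.6,0,0, 0.2,0.4,1.6,0,3, 0.2,0.4,1.6,0,10, 0.2,0.4,1.6,0,15, 0.2,0.4,1.6,0,25, 0.2,0.4,1.6,0,35, 0.2,0.4,1.6,0,50, 0.2,0.4,1.6,0,50]';python3 -m crank '[0,0,-5,0,50, 0,0,-25,0,50, 0,0,-60,0,60, 0,0,-100,0,80, 0,0,-140,-8,100, 0,15,-180,-16,100, 0,35,-180,-25,100, 0,55,-180,-33,100, 0,75,-182,-42,100, 0,80,-182,-50,100]';python3 - <<'E'
from h import *
tgt(.4766,-.3529,.2713,95.2)
E
```

```text
time: 65.35
tool_pos: [0.479, -0.2632, 0.0868]
tool_rot: [-0.0, 0.975, 0.223, -0.0]
contact_force: [-0.5, -0.3, -0.5]
gripper_width: 0.502
time: 66.35
tool_pos: [0.5142, -0.3368, 0.2694]
tool_rot: [0.001, 0.788, 0.616, -0.0]
contact_force: [-0.0, -0.2, -0.0]
gripper_width: 0.997
tgt (0.4766, -0.3529, 0.2713, 95.2) -> rows [-24.7 -32.6  -1.9] yaw -19.2 | t 66.35 pos [ 0.5142 -0.3368  0.2694] ang 76.01 g 0.997
```

```bash
python3 -m crank '[-12,-16,-2,-8,100, -25,-32.6,-2,-15,100, -25,-32.6,-2,-19.2,100, -25,-32.6,-2,-19.2,100, -25,-32.6,-2,-19.2,100, -25,-32.6,-2,-19.2,100, -25,-32.6,-2,-19.2,100, -25,-32.6,-2,-19.2,100, -25,-32.6,-2,-19.2,100, -25,-32.6,-2,-19.2,100]';python3 - <<'E'
from h import *
tgt(.4766,-.3529,.2713,95.2)
c,p,d=grab('wrist','w13.png')
for n,z in [('fish_top_c',.054),('tile_c',.098),('tile_c',.054)]:
    r=regions_of('wrist',n)[0];P=pts(c,d,r['region'])
    for q in (np.load(n+'.npy'),P):
        q=q[q[:,2]>z]; print(n,len(q),q.mean(0),cv2.minAreaRect(q[:,:2].astype(np.float32)))
w=np.load('w1.npz');cv2.imwrite('pics/cmp2.png',cv2.resize(np.hstack([w['p'][:250,220:350,::-1],p[:250,220:350,::-1]]),None,fx=2.3,fy=2.3))
E
```

```text
time: 67.35
tool_pos: [0.476, -0.3514, 0.2708]
tool_rot: [-0.0, 0.676, 0.737, -0.0]
contact_force: [-0.7, 0.7, -0.1]
gripper_width: 1.002
tgt (0.4766, -0.3529, 0.2713, 95.2) -> rows [-1.6  0.4 -0.5] yaw -0.3 | t 67.35 pos [ 0.476  -0.3514  0.2708] ang 94.91 g 1.002
fish_top_c 1107 [ 0.48673949 -0.38428768  0.06187831] ((0.48456451296806335, -0.3844018280506134), (0.05597131699323654, 0.04177473857998848), 35.739078521728516)
fish_top_c 1063 [ 0.48637616 -0.38482894  0.06201158] ((0.4838316738605499, -0.3856062889099121), (0.05655090883374214, 0.03911954537034035), 44.79818344116211)
tile_c 434 [ 0.47707037 -0.26458122  0.10566908] ((0.4768809974193573, -0.2643565833568573), (0.04381254315376282, 0.009048186242580414), 25.654787063598633)
tile_c 424 [ 0.47728494 -0.26470797  0.10577444] ((0.4771166443824768, -0.26458337903022766), (0.0433892086148262, 0.008944635279476643), 25.645721435546875)
tile_c 1634 [ 0.48326256 -0.27769336  0.07342172] ((0.48398497700691223, -0.27921685576438904), (0.043928369879722595, 0.04195226728916168), 25.757246017456055)
tile_c 1596 [ 0.48371373 -0.27762566  0.07342736] ((0.4842982292175293, -0.27935150265693665), (0.043599460273981094, 0.041801925748586655), 25.565448760986328)
```

View pics/cmp2.png

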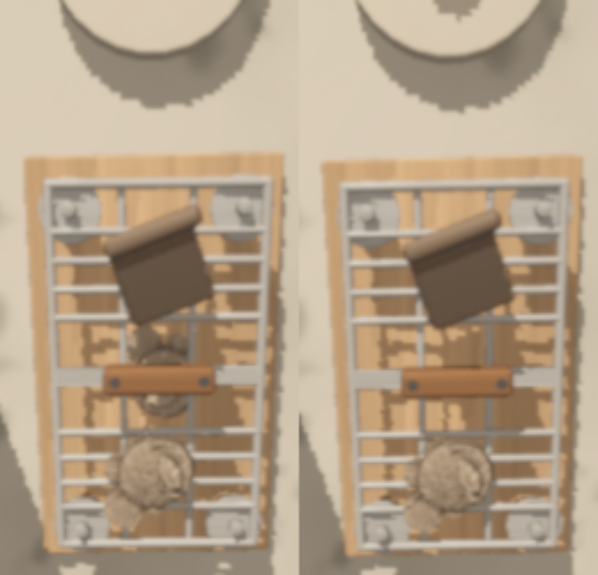

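```bash
python3 -c "
from plant import order; print(order.job_done())"
```

```text
the job is handed in; nothing more can be done
None
```

The job is done in the order you asked and handed in at about 67.5 s of the 149 s allowed. I set the dry fish and the tile aside on the ware board, then the tier, and laid the damp fish on the bat. The tier then went back on its posts, and the fish and the tile back on it.

What the last checks showed:
- **Dry fish and tile:** seen again from nearly the original viewpoint, both are within about 1 mm of where they started. The tile stands upright, with its angle within 0.2°.
- **Tier:** seated level, its wires at the same height as before (51 mm) and its grip about 1 mm from where it was. Lowering it pushed back with about 15 N vertically and 11 N sideways; this went to zero when I eased up 1.5 mm and let go.
- **Damp fish:** flat on the bat, its centre about 3–4 mm off the bat's centre in x. I left that, counting it as in the middle. I last measured it just after placing it; later views showed it there only in passing.
- **Disagreements:** the top and wrist cameras differed by up to about 2–3 mm on some positions, within the calibration error, so I placed things by the wrist camera.

At hand-in the arm was clear of everything.

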